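# Change over the sauce bottles

### The arm

A 6-joint arm with a two-finger parallel gripper is mounted at the origin on a cart in front of the work surface, level with it; the furniture and walls round the work are solid. World frame = base frame: x ahead of the robot, y to its left, z up, the work surface at z = 0. Lengths are in m, angles in rad, forces in N, time in s.
With the tool pointing down it reaches from about 0.375 to 0.975 m from the base axis. Payload 3.8 kg.
Tool frame: the origin (TCP) lies on the centre line of the jaws, within the pads' length; the fingertips stand 14 mm ahead of it and the grasp point (between the pads) lies 5 mm behind it; z points along the fingers, y is the direction in which the jaws open and shut (so a half turn about z gives the same grasp; the last joint's range is limited). The gripper opens to 88 mm and grips with 3 to 60 N. Pads are 18 mm wide; open, the fingers measure 123 mm over their backs; the gripper's body (75 mm by 187 mm) begins 45 mm behind the grasp point.
Start: joints at [-1.192, 0.264, 1.604, -0, 1.274, -0.037], TCP at [0.273, -0.617, 0.253] pointing down, gripper open.
Joint ranges: [-2.63, 2.63], [-0.94, 2.18], [0.31, 2.57], [-1.31, 4.45], [0, 2.66], [-2.55, 2.55]. Speed limits (rad/s): [2.57, 2.57, 3.14, 3.14, 3.14, 3.14].

### API

Orientations are given as a rotation vector (axis times angle).
In Python, from workcell import reach, movel, move_joints, ungrasp, close, sleep, solve_ik, grab_frame, MotionError, close_job, current_clock, current_qpos, current_qd, current_joint_torque, current_eef_pos, current_tcp_rot, current_ft_force, current_moment, current_grip_width gives the robot as it stands. Calls block until the motion is done:
- reach(position, orientation): joint-space move of the TCP to a pose.
- movel(position, rotation=None, max_speed=0.15, threshold=None): straight line of the TCP; rotation=None keeps the orientation; max_speed is the mean speed in m/s. With threshold (N) it stops when the force on the tool has changed by that much, and returns True; else False.
- move_joints(angles): joint-space move.
- ungrasp() and close(): open the fingers fully, or close them until they stop; the grip force is fixed at half the most.
- sleep(seconds).
- solve_ik(position, orientation): joint angles nearest the present ones, or None.
- grab_frame(name): name is "scene" or "side" or "wrist"; returns a dict with "color" (400x640x3 uint8, blue, green, red), "range_z" (400x640 float32, m along the optical axis (not along the pixel's ray), 0 where there is no reading), "mtx" (3x3 intrinsics, pixels), "rvec" (rotation vector, rad) and "tvec" (3), from world to camera coordinates, as OpenCV has them. Camera axes: x right, y down, z forward; pixel columns grow to the right and rows downward; lengths in m; the calibration is good to about 2 mm. The wrist camera is an equidistant fisheye: a pixel r from the principal point sees the ray r / f radians off the axis. A picture is of the moment at which its call begins.
A pose or a line that the arm cannot do raises MotionError and nothing moves.
- close_job(): hands the job in, once; it reports no verdict.
Readings, each from a call of its own:
- current_clock(): time.
- current_qpos(): joint angles.
- current_qd(): joint speeds.
- current_joint_torque(): joint torques, N m.
- current_eef_pos(): TCP position.
- current_tcp_rot(): TCP orientation.
- current_ft_force(): force on the tool from outside, world axes, zero at the start.
- current_moment(): the same for the moment, N m.
- current_grip_width(): opening from 0.0 (shut) to 1.0 (fully open).
Only numpy, scipy, OpenCV 4.12 (cv2) and the standard library are available. Lean on these libraries where they do the work, as an engineer would, in place of code of your own. Each camera call takes 0.05 s, during which the arm holds its last target.

### The job

The white squeeze bottle standing on the blue chopping board is finished with: while it still stands on the board push its pull-up spout fully down so that it is shut, and then put it away upright in the blue box, taking the place of the full bottle of the same kind that stands there closed. Stand that full bottle upright on the board instead, and leave it ready to pour, with its spout pulled fully up. Never let either bottle tip over, and leave the other things where they are.

Things in the scene. Friction and masses are not known exactly. Their poses are not given: they have to be found in the camera images.
- bottle_used: finished squeeze bottle, at first on the board, spout up. Round, plain white, about 0.17 kg. Origin: centre of its underside; z up along it. Body 62 mm diameter to z = 110 mm, shoulder to 134 mm, neck 32 mm diameter, fixed black ribbed collar 39 mm diameter from z = 138 to 160 mm (carry it by this, from above), sliding white spout above the collar
- spout_used (a joint): the finished bottle's spout: height it is pulled up, in m; 0 is fully down (shut), 0.010 fully up (open). It slides straight along the bottle's z and snaps over at mid travel; about 3 N moves it from either end
- spout_used_top (a point): centre of the top of the finished bottle's spout: 181.5 mm above the bottle's underside when shut, 191.5 mm when open. The spout is 21 mm tall: 20 mm diameter at its foot, a 25 mm diameter grip rim from 5.5 to 11 mm below its top, a nose 16 mm diameter at the top
- bottle_full: the full squeeze bottle, same shape and same sizes as bottle_used, at first in the blue box with its spout down; heavier (about 0.53 kg, 5.2 N, so it stays standing while the spout is pulled straight up). Origin: centre of its underside
- spout_full (a joint): the full bottle's spout, same as spout_used: 0 shut, 0.010 fully up
- spout_full_top (a point): centre of the top of the full bottle's spout, same as spout_used_top
- board: blue chopping board lying fixed on the worktop, 240 mm along its x, 340 mm along its y, 10 mm thick. Origin: centre of its underside
- box: open blue food box, fixed; inside 114 mm along its x and 160 mm along its y, floor 2 mm thick, walls 60 mm high. Two bottles stand in it side by side along its y, each about 40 mm from the middle: the full bottle and the yellow sauce bottle, either way round. Origin: centre of its underside
- sauce: bystander: mustard-yellow sauce bottle with a pointed white nozzle, 54 mm diameter, 197 mm tall, standing loose in the box beside the full bottle and staying there. Origin: centre of its underside
- half_lemon: bystander: half a lemon, 55 mm diameter, 27 mm tall, cut face up, on a near corner of the board. Origin: centre of its underside
- spice: bystander: spice jar with a red lid, 45 mm diameter, 106 mm tall, to the right of the board. Origin: centre of its underside
- sauce_cup: bystander: small steel cup, 55 mm diameter, 32 mm tall, behind the gap between board and box. Origin: centre of its underside
Things that resemble listed ones, but are neither listed nor needed, are in the scene too. Leave any green look-alike of the bottle_full alone.

How it is judged:
On the way:
1. the finished bottle's spout is pushed fully down (less than 1.5 mm left) while the bottle stands upright on the board (value of joint spout_used below 0.0015 m and x of bottle_used in the frame of board between -0.093 and 0.093 m and y of bottle_used in the frame of board between -0.143 and 0.143 m and z of bottle_used in the frame of board between 0.006 and 0.014 m and angle between bottle_used's own z axis and vertical below 0.1 rad), for 0.2 s.
At the end, for the whole second after the job is handed in: both at rest and upright within 0.1 rad: the finished bottle on the floor of the box beside the sauce bottle, spout less than 1.5 mm up; the full bottle with its whole foot on the board (centre within 93 mm along board x, 143 mm along board y of its middle), spout more than 8.5 mm up (value of joint spout_used below 0.0015 m and value of joint spout_full above 0.0085 m and x of bottle_used in the frame of box between -0.04 and 0.04 m and y of bottle_used in the frame of box between -0.07 and 0.07 m and z of bottle_used in the frame of box between -0.003 and 0.008 m and angle between each of bottle_used, bottle_full, sauce's own z axis and vertical below 0.1 rad and x of bottle_full in the frame of board between -0.093 and 0.093 m and y of bottle_full in the frame of board between -0.143 and 0.143 m and z of bottle_full in the frame of board between 0.006 and 0.014 m and x of sauce in the frame of box between -0.04 and 0.04 m and y of sauce in the frame of box between -0.07 and 0.07 m and z of sauce in the frame of box between -0.003 and 0.008 m and linear speed of each of bottle_used, bottle_full below 0.02 m/s); the robot touches nothing.
It fails at once if one of the two bottles is tipped by more than 0.6 rad (angle between any of bottle_used, bottle_full's own z axis and vertical above 0.6 rad).
It fails at once if the sauce bottle in the box is knocked over or taken out (tilted by more than 0.4 rad or moved by more than 50 mm) (angle between sauce's own z axis and vertical above 0.4 rad or distance of sauce from where it was at the start of the episode above 0.05 m).
It fails at once if the half lemon, spice jar or steel cup is moved by more than 40 mm or knocked over (distance of any of half_lemon, spice, sauce_cup from where it was at the start of the episode above 0.04 m or angle between any of half_lemon, spice, sauce_cup's own z axis and vertical above 0.5 rad).
It also fails if it takes over 67 s, if anything falls off the work surface, if the arm or the gripper's body presses on something with over 40 N, if the wrist force passes 120 N, or if a joint passes its speed limit or range.

## Working session

There is one attempt and no reset: what is moved stays moved. The work goes in short steps, each a Python script; the robot and the scene stay as the last script left them, time stands still between calls to the robot, and variables do not carry over. Pictures are saved under pics/ and viewed, and the job is handed in when it is done.

```bash
mkdir -p pics; ls
cat > h.py <<'E'
import numpy as np, cv2
from workcell import *
def snap(n,tag):
    f=grab_frame(n); cv2.imwrite(f'pics/{tag}.png',f['color']); np.savez(f'pics/{tag}.npz',**f); return f
def pts(f):
    K=f['mtx'];z=f['range_z'];h,w=z.shape
    u,v=np.meshgrid(np.arange(w),np.arange(h))
    P=np.stack([(u-K[0,2])/K[0,0]*z,(v-K[1,2])/K[1,1]*z,z],-1)
    R=cv2.Rodrigues(np.array(f['rvec'],float))[0]
    return (P-np.ravel(f['tvec']))@R
E
python3 - <<'E'
from h import *
for n in('scene','side'):
    f=snap(n,n+'0'); print(f['mtx'],f['rvec'],f['tvec'])
print(current_clock(),current_eef_pos(),current_tcp_rot())
E
```

```text
pics
[[396.92690989   0.         319.31893583]
 [  0.         396.92690989 201.36027414]
 [  0.           0.           1.        ]] [ 1.06418468 -2.49650843  0.9622775 ] [0.48592151 0.28700706 1.38129174]
[[508.24840998   0.         319.21684267]
 [  0.         508.24840998 192.18851227]
 [  0.           0.           1.        ]] [ 2.47655905 -0.39557095  0.15231461] [-0.43143201  0.33532545  1.65033454]
0.1 [ 0.27240483 -0.61693307  0.2515338 ] [-3.07202132e+00 -6.48049408e-01  5.96451417e-04]
```

View pics/scene0.png

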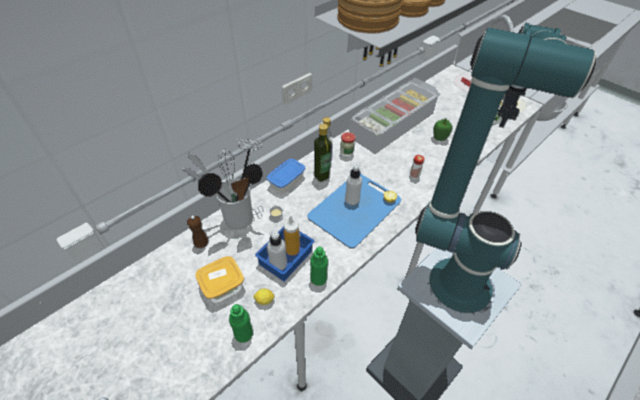

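View pics/side0.png

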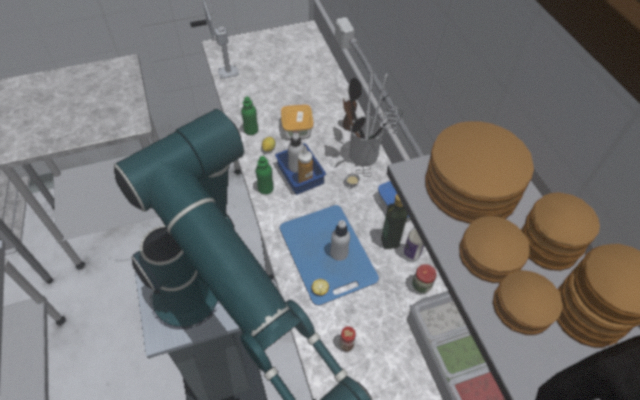

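The scene view shows the used bottle at about (354,187) on the board. The box is at (285,255), with the white bottle at (277,250) and the sauce at (291,235). The side view shows the same bottles at (340,240), (295,153) and (305,165). Next I'll extract 3D positions.

Run:
```python
from h import *
fs={n:dict(np.load(f'pics/{n}0.npz')) for n in('scene','side')}
for n,rois in (('scene',{'used':(340,160,370,212),'box':(250,212,322,280)}),('side',{'used':(325,215,355,265),'box':(270,130,330,195)})):
    f=fs[n];P=pts(f)
    np.set_printoptions(precision=3,suppress=True)
    for k,(a,b,c,d) in rois.items():
        im=f['color'][b:d,a:c]; cv2.imwrite(f'pics/{n}_{k}.png',cv2.resize(im,None,fx=8,fy=8,interpolation=cv2.INTER_NEAREST))
        p=P[b:d,a:c].reshape(-1,3); ok=f['range_z'][b:d,a:c].ravel()>0; p=p[ok];col=im.reshape(-1,3)[ok]
        for lo in np.arange(0,.22,.01):
            m=(p[:,2]>lo)&(p[:,2]<lo+.01)
            if m.sum()>2: print(n,k,'%.2f'%lo,m.sum(),p[m].min(0)[:2],p[m].max(0)[:2])
    # blue mask
    hsv=cv2.cvtColor(f['color'],cv2.COLOR_BGR2HSV)
    m=(hsv[...,0]>98)&(hsv[...,0]<125)&(hsv[...,1]>110)&(f['range_z']>0)
    nl,l,st,_=cv2.connectedComponentsWithStats(m.astype(np.uint8))
    for i in range(1,nl):
        if st[i,4]>150:
            p=P[l==i]; q=p[(p[:,2]<.02)&(p[:,2]>-0.01)] 
            print(n,'blue',st[i],p.min(0),p.max(0))
            for nm,sel in(('low',q),('rim',p[p[:,2]>.05])):
                if len(sel)>20: print(nm,cv2.minAreaRect(sel[:,:2].astype(np.float32)),np.median(sel[:,2]))
```

```text
scene used 0.00 568 [ 0.43  -0.249] [0.713 0.065]
scene used 0.01 227 [ 0.435 -0.153] [0.604 0.064]
scene used 0.02 19 [ 0.489 -0.023] [0.536 0.019]
scene used 0.03 36 [ 0.485 -0.032] [0.545 0.019]
scene used 0.04 24 [ 0.489 -0.033] [0.529 0.018]
scene used 0.05 29 [ 0.487 -0.029] [0.536 0.016]
scene used 0.06 25 [ 0.49  -0.024] [0.536 0.018]
scene used 0.07 25 [ 0.488 -0.021] [0.538 0.017]
scene used 0.08 29 [ 0.49  -0.019] [0.544 0.016]
scene used 0.09 24 [ 0.489 -0.019] [0.548 0.018]
scene used 0.10 23 [ 0.488 -0.023] [0.542 0.019]
scene used 0.11 32 [ 0.488 -0.033] [0.531 0.02 ]
scene used 0.12 45 [ 0.49  -0.035] [0.539 0.021]
scene used 0.13 51 [ 0.491 -0.037] [0.543 0.015]
scene used 0.14 25 [ 0.498 -0.03 ] [0.533 0.009]
scene used 0.15 21 [ 0.501 -0.026] [0.538 0.006]
scene used 0.16 39 [ 0.501 -0.029] [0.537 0.007]
scene used 0.17 16 [ 0.504 -0.027] [0.53  0.008]
scene used 0.18 8 [ 0.509 -0.015] [ 0.525 -0.002]
scene used 0.19 21 [ 0.508 -0.023] [0.529 0.   ]
scene used 0.20 10 [ 0.509 -0.018] [ 0.522 -0.004]
scene box 0.00 1158 [0.368 0.125] [0.749 0.509]
scene box 0.01 240
[... 4064 characters left out ...]
(0.42257359623908997, 0.05977599695324898), 64.20780944824219) 0.057806974780552425
side blue [305 207  40  27 457] [0.443 0.093 0.   ] [0.589 0.179 0.023]
low ((0.5144139528274536, 0.13278216123580933), (0.14789171516895294, 0.08198107033967972), 7.270264148712158) 0.01037848791736713
side blue [282 219  62  74 911] [ 0.363 -0.121 -0.004] [0.498 0.166 0.022]
low ((0.41931766271591187, 0.01870095729827881), (0.11222848296165466, 0.2985600233078003), 8.875589370727539) 0.009861675944385086
side blue [350 236  26  51 469] [ 0.53  -0.152 -0.001] [0.61  0.041 0.023]
low ((0.5650960803031921, -0.05631508678197861), (0.0804869532585144, 0.18828149139881134), 4.782227039337158) 0.009980907368854115
```

Run:
```python
from h import *
np.set_printoptions(precision=3,suppress=True)
f=dict(np.load('pics/scene0.npz'));P=pts(f);f2=dict(np.load('pics/side0.npz'));Q=pts(f2)
A=np.concatenate([P[f['range_z']>0],Q[f2['range_z']>0]])
for n,(x0,x1,y0,y1,z0,z1) in dict(back=(.55,.9,-.25,.25,.15,.3),backhi=(.45,1.1,-.3,.6,.3,.9),left=(.5,.9,.25,.6,.08,.5),green=(.3,.42,.25,.5,.1,.3),lemon=(.35,.45,-.2,-.08,.02,.05)).items():
    m=(A[:,0]>x0)&(A[:,0]<x1)&(A[:,1]>y0)&(A[:,1]<y1)&(A[:,2]>z0)&(A[:,2]<z1)
    p=A[m]; print(n,len(p)); 
    if len(p): print(np.percentile(p,[1,50,99],axis=0))
print(solve_ik([.45,-.012,.36],[np.pi,0,0]),solve_ik([.49,.405,.38],[np.pi,0,0]))
for a in (0,90,180,-90): 
    from scipy.spatial.transform import Rotation as R
    r=(R.from_euler('z',a,degrees=True)*R.from_rotvec([np.pi,0,0])).as_rotvec()
    print(a,solve_ik([.518,-.012,.3],r),solve_ik([.49,.405,.38],r))
```

```text
back 4384
[[ 0.677 -0.239  0.151]
 [ 0.875  0.003  0.227]
 [ 0.882  0.246  0.299]]
backhi 64864
[[ 0.575 -0.295  0.308]
 [ 0.878  0.108  0.633]
 [ 0.882  0.592  0.888]]
left 18247
[[0.509 0.255 0.085]
 [0.876 0.42  0.281]
 [0.883 0.596 0.496]]
green 627
[[0.323 0.31  0.102]
 [0.347 0.337 0.131]
 [0.383 0.369 0.183]]
lemon 347
[[ 0.389 -0.151  0.022]
 [ 0.416 -0.122  0.036]
 [ 0.443 -0.095  0.045]]
[-0.082 -0.223  1.906 -0.     1.458  1.489] [ 0.652  0.14   1.521 -0.     1.48   2.222]
0 [-0.071 -0.062  1.874 -0.     1.33   1.5  ] [ 0.652  0.14   1.521 -0.     1.48   2.222]
90 [-0.071 -0.062  1.874 -0.     1.33  -0.071] [ 0.652  0.14   1.521 -0.     1.48   0.652]
180 [-0.071 -0.062  1.874  0.     1.33  -1.642] [ 0.652  0.14   1.521  0.     1.48  -0.919]
-90 None [ 0.652  0.14   1.521  0.     1.48  -2.49 ]
```

```bash
cat >> h.py <<'E'
from scipy.spatial.transform import Rotation as Ro
def down(a): return (Ro.from_euler('z',a,degrees=True)*Ro.from_rotvec([np.pi,0,0])).as_rotvec()
np.set_printoptions(precision=4,suppress=True)
A0=99.4
E
python3 - <<'E'
from h import *
reach([.272,-.617,.36],current_tcp_rot())
reach([.518,-.012,.37],down(A0))
f=snap('wrist','w1'); print(f['mtx'],f['rvec'],f['tvec'])
R=cv2.Rodrigues(f['rvec'])[0]; print('cam',-R.T@np.ravel(f['tvec']),R)
print(current_clock(),current_eef_pos(),current_ft_force())
movel([.47,.06,.37])
f=snap('wrist','w2');
print(current_clock())
E
```

```text
[[309.7069   0.     323.3075]
 [  0.     309.7069 190.1385]
 [  0.       0.       1.    ]] [-2.8322 -0.2306 -0.0361] [-0.5102 -0.1673  0.4734]
cam [0.5062 0.0633 0.5021] [[ 0.9868  0.1619  0.0008]
 [ 0.1544 -0.9425  0.2964]
 [ 0.0487 -0.2923 -0.9551]]
2.9833 [ 0.5181 -0.0128  0.3699] [-0.0732 -0.1006  0.1351]
3.7583
```

View pics/w1.png

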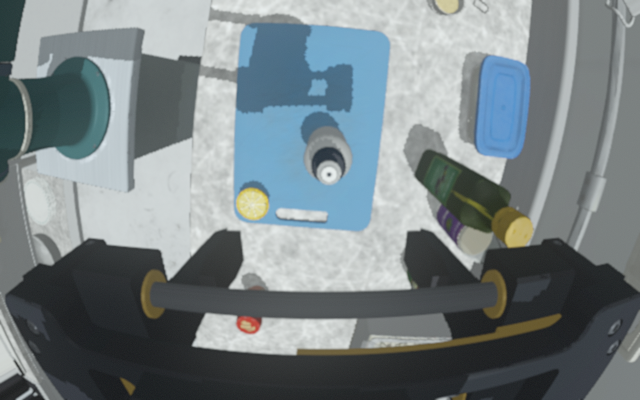

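View pics/w2.png

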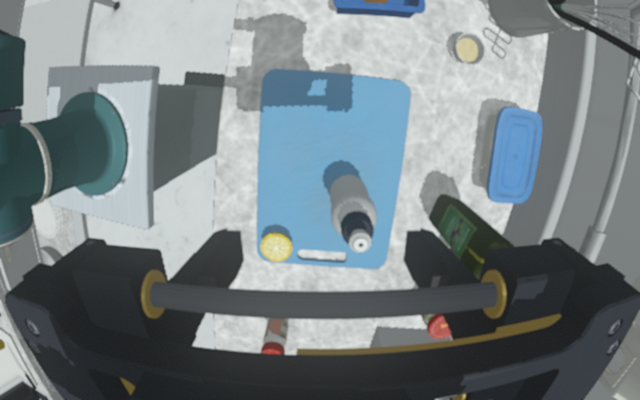

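In w1 the used bottle's spout top is at about (328,173), and in w2 at about (360,243). I'll zoom in to locate it more precisely.

Run:
```python
import cv2,numpy as np
a=cv2.imread('pics/w1.png')[140:200,295:365];b=cv2.imread('pics/w2.png')[205:265,325:395]
cv2.imwrite('pics/z1.png',np.hstack([cv2.resize(i,None,fx=5.7,fy=5.7,interpolation=cv2.INTER_CUBIC) for i in(a,b)]))
```

```text
(no output)
```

View pics/z1.png

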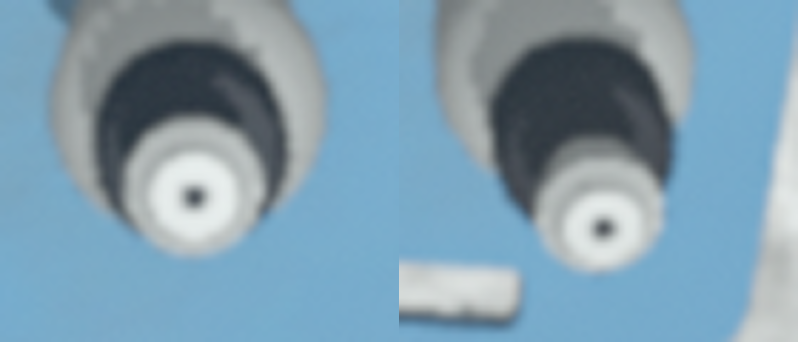

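The spout hole is at (329.0,174.6) in w1 and (360.6,245.0) in w2. I'll triangulate from those, and also look at the box from two places.

```bash
cat >> h.py <<'E'
def ray(f,u,v):
    K=f['mtx'];d=np.array([u-K[0,2],v-K[1,2]]);r=np.hypot(*d);t=r/K[0,0]
    d=d/r*np.sin(t); R=cv2.Rodrigues(f['rvec'])[0]
    return -R.T@np.ravel(f['tvec']), R.T@np.array([d[0],d[1],np.cos(t)])
def tri(l):
    A=np.zeros((3,3));b=np.zeros(3);rs=[ray(*x) for x in l]
    for o,d in rs: M=np.eye(3)-np.outer(d,d);A+=M;b+=M@o
    p=np.linalg.solve(A,b); return p,[np.linalg.norm(np.cross(p-o,d)) for o,d in rs]
def L(t): return dict(np.load(f'pics/{t}.npz'))
E
python3 - <<'E'
from h import *
print(tri([(L('w1'),328.8,174.3),(L('w2'),360.4,244.7)]))
reach([.489,.36,.38],down(A0)); snap('wrist','w3')
movel([.44,.28,.38]);snap('wrist','w4')
a=cv2.imread('pics/w3.png');b=cv2.imread('pics/w4.png')
cv2.imwrite('pics/z2.png',np.hstack([cv2.resize(i[50:250,230:430],None,fx=2,fy=2,interpolation=cv2.INTER_CUBIC) for i in(a,b)]))
print(current_clock())
E
```

```text
(array([ 0.5243, -0.0117,  0.2005]), [np.float64(8.243366119496491e-05), np.float64(8.24336611952667e-05)])
5.7833
```

View pics/z2.png

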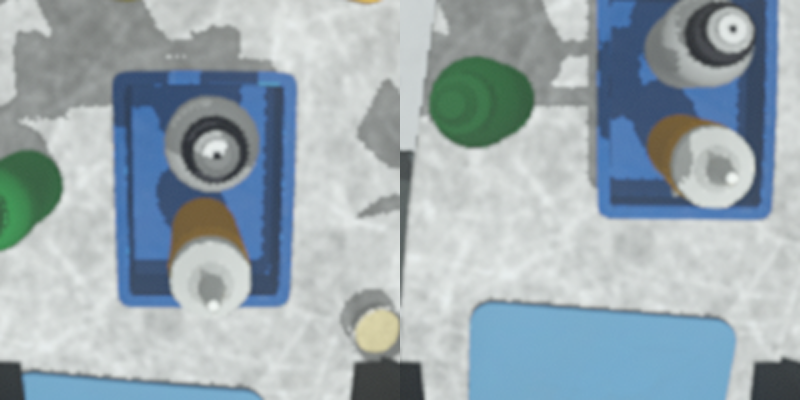

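In w3 the full spout is at (338,126.5) and the sauce tip at (336.5,203). In w4 they are at (396,64.5) and (396,138.5). The box rim's outer corners in w3 are at about (287,86), (378,87), (375,202) and (290,201).

Run:
```python
from h import *
f3,f4=L('w3'),L('w4')
print('full',tri([(f3,338,126.5),(f4,396,64.5)])); print('sauce',tri([(f3,336.5,203),(f4,396,138.5)]))
c=[]
for u,v in((287.5,86.5),(378,87),(375,202.5),(290,201.5)):
    o,d=ray(f3,u,v); c.append((o+d*(.061-o[2])/d[2])[:2])
print(np.array(c)); print(cv2.minAreaRect(np.array(c,np.float32)))
c=[]
for u,v in((330,259),):pass
# rim corners, triangulated near corners
print(tri([(f3,375,202.5),(f4,(770-400)/2+230,217/2+50)]),tri([(f3,290,201.5),(f4,(600-400)/2+230,217/2+50)]))
a=cv2.imread('pics/w3.png')[100:150,310:365];b=cv2.imread('pics/w4.png')[40:90,370:425]
cv2.imwrite('pics/z3.png',np.hstack([cv2.resize(i,None,fx=7,fy=7,interpolation=cv2.INTER_CUBIC) for i in(a,b)]))
```

```text
full (array([0.4987, 0.406 , 0.1814]), [np.float64(0.0004891258413472362), np.float64(0.0004891258413472477)])
sauce (array([0.5095, 0.3278, 0.2009]), [np.float64(0.0001941552549294893), np.float64(0.00019415525492964212)])
[[0.4245 0.4422]
 [0.5532 0.4635]
 [0.5834 0.2898]
 [0.4526 0.2701]]
((0.5037862062454224, 0.36595648527145386), (0.13226374983787537, 0.17627671360969543), 9.407328605651855)
(array([0.5825, 0.2905, 0.0616]), [np.float64(0.0008776100563961571), np.float64(0.0008776100563961726)]) (array([0.4531, 0.268 , 0.0566]), [np.float64(0.0008691664314462714), np.float64(0.0008691664314463523)])
```

View pics/z3.png

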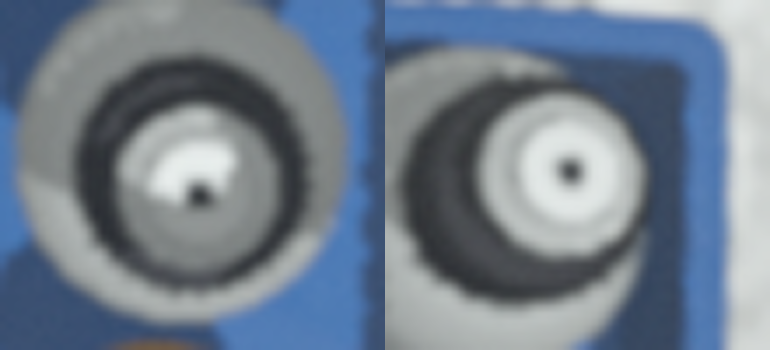

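Height and fit agree, but the wrist x reads about 6 mm higher than the fixed-camera x. I'll check with the wrist turned ±90°, where any mounting error should flip sign.

Run:
```python
from h import *
reach([.51,-.012,.37],down(10)); snap('wrist','w5')
reach([.51,-.012,.37],down(190));snap('wrist','w6')
a=cv2.imread('pics/w5.png');b=cv2.imread('pics/w6.png')
cv2.imwrite('pics/z4.png',np.hstack([cv2.resize(i[80:280,230:430],None,fx=2,fy=2,interpolation=cv2.INTER_CUBIC) for i in(a,b)]))
print(current_clock())
```

```text
9.6833
```

View pics/z4.png

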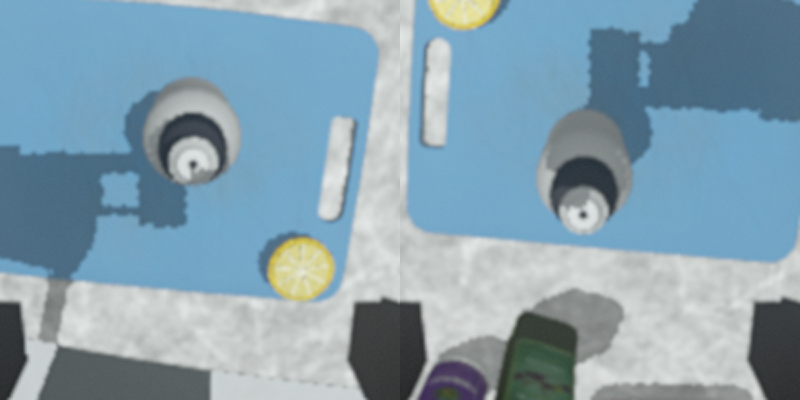

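Run:
```python
from h import *
obs=[('w1',328.8,174.3),('w2',360.4,244.7),('w5',326.4,161.6),('w6',320.9,186.9)]
for t,u,v in obs:
    o,d=ray(L(t),u,v); print(t,o,o+d*(.2015-o[2])/d[2])
print(tri([(L(t),u,v) for t,u,v in obs]))
a=cv2.imread('pics/scene0.png')[160:215,335:375];b=cv2.imread('pics/side0.png')[215:270,320:360]
cv2.imwrite('pics/z5.png',np.hstack([cv2.resize(i,None,fx=10,fy=10,interpolation=cv2.INTER_CUBIC) for i in(a,b)]))
```

```text
w1 [0.5062 0.0633 0.5021] [ 0.5243 -0.0114  0.2015]
w2 [0.458  0.1359 0.5023] [ 0.524  -0.0113  0.2015]
w5 [0.5864 0.0024 0.5021] [ 0.5243 -0.0114  0.2015]
w6 [ 0.4348 -0.025   0.5022] [ 0.5241 -0.0116  0.2015]
(array([ 0.5242, -0.0115,  0.201 ]), [np.float64(7.166567882708238e-05), np.float64(0.00014327601546471104), np.float64(8.555887412629016e-05), np.float64(7.997723087411636e-05)])
```

View pics/z5.png

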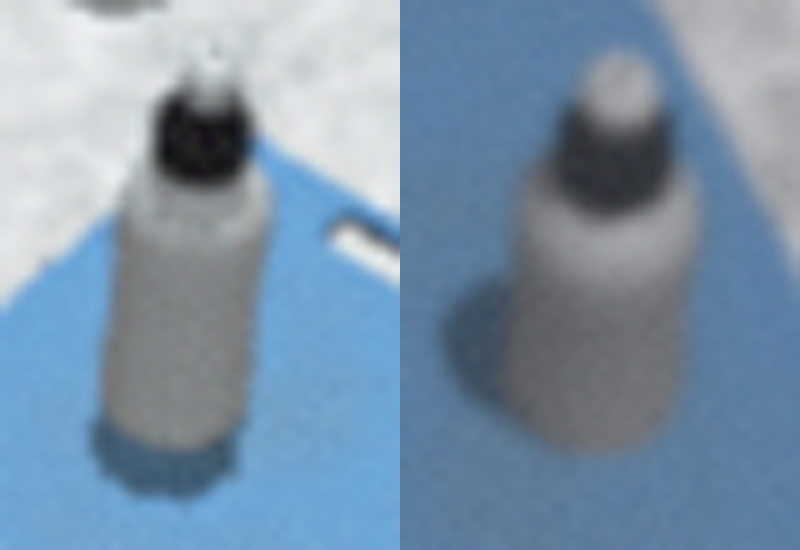

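The four wrist rays agree to about 0.2 mm, so I'll use the wrist positions: used bottle at (0.5242,-0.0115). Now I'll push the spout shut.

Run:
```python
from h import *
print('full',tri([(L('w3'),338.1,127.4),(L('w4'),396.1,64.0)]))
reach([.5242,-.0115,.26],down(A0)); close()
print(current_clock(),current_grip_width(),current_eef_pos())
print(movel([.5242,-.0115,.2195],max_speed=.08,threshold=8), current_eef_pos())
f0=current_ft_force()
print(movel([.5242,-.0115,.2025],max_speed=.02,threshold=15),current_eef_pos(),current_ft_force()-f0)
sleep(.1); print(current_eef_pos(),current_ft_force())
movel([.5242,-.0115,.25],max_speed=.1)
ungrasp()
reach([.51,-.03,.36],down(A0)); snap('wrist','w7')
print(current_clock())
a=cv2.imread('pics/w7.png')
cv2.imwrite('pics/z7.png',cv2.resize(a[80:280,230:430],None,fx=3,fy=3,interpolation=cv2.INTER_CUBIC))
```

```text
full (array([0.4983, 0.4057, 0.1854]), [np.float64(1.4215167679853953e-05), np.float64(1.4215167679755858e-05)])
12.3917 0.005794901831596132 [ 0.5242 -0.0115  0.26  ]
False [ 0.5241 -0.0115  0.2192]
True [ 0.5254 -0.0116  0.206 ] [-2.6537 -0.8407  5.3132]
[ 0.5253 -0.0116  0.2059] [-0.3266 -0.5516  5.7008]
16.4
```

View pics/z7.png

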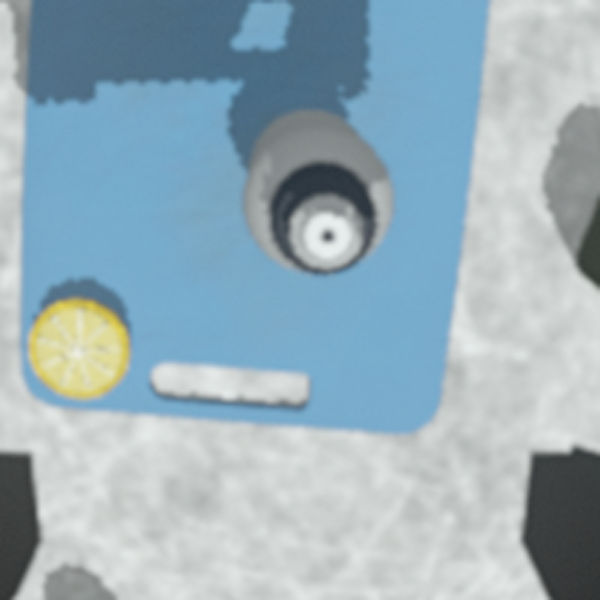

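```bash
python3 - <<'E'
from h import *
o,d=ray(L('w7'),339.1,158.5); 
for z in(.1915,.196,.2015): print(z,o+d*(z-o[2])/d[2])
F=[.4983,.4057]
reach(F+[.36],down(A0))
print(movel(F+[.149],max_speed=.15,threshold=15),current_eef_pos(),current_ft_force())
close(); print(current_grip_width()*88,current_ft_force())
movel(F+[.20],max_speed=.08); print(current_grip_width()*88,current_ft_force(),current_eef_pos())
movel(F+[.39],max_speed=.15)
snap('scene','s2'); print(current_clock())
E
python3 -c "
import cv2;a=cv2.imread('pics/s2.png');cv2.imwrite('pics/s2z.png',cv2.resize(a[100:300,200:420],None,fx=3,fy=3))"
```

```text
0.1915 [ 0.5245 -0.0115  0.1915]
0.196 [ 0.5241 -0.0107  0.196 ]
0.2015 [ 0.5236 -0.0096  0.2015]
False [0.499  0.4062 0.1503] [ 0.269  -0.1874 -0.2863]
36.93815100953503 [-1.1089 -0.4319  0.4424]
36.91541744066962 [ 0.1589 -0.4937 -6.8086] [0.4981 0.4055 0.1998]
22.6417
```

View pics/s2z.png

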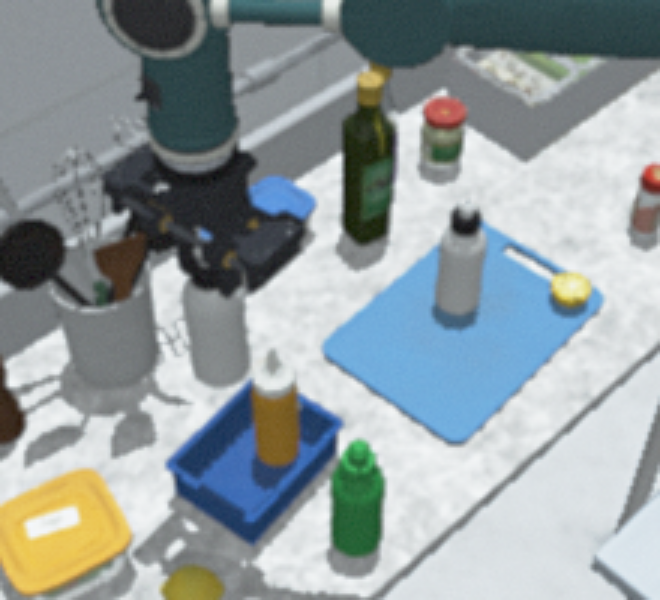

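The full bottle is lifted and upright, and the used bottle is still standing with its spout shut. The ray matches z = 0.1915. Next I'll place the full bottle on the board's left part.

Run:
```python
from h import *
T=[.475,.095]
movel(T+[.37],max_speed=.25)
movel(T+[.175],max_speed=.15); sleep(.2)
print(movel(T+[.154],max_speed=.03,threshold=3),current_eef_pos(),current_ft_force())
ungrasp(); print(current_ft_force())
p=current_eef_pos()
movel([p[0],p[1],.30],max_speed=.2)
movel([.475,.06,.37],max_speed=.25); snap('wrist','w8')
print(current_clock())
a=cv2.imread('pics/w8.png')
cv2.imwrite('pics/z8.png',cv2.resize(a[60:260,230:430],None,fx=3,fy=3,interpolation=cv2.INTER_CUBIC))
```

```text
True [0.4745 0.0949 0.1563] [-0.8845 -0.0727  5.2937]
[-0.6347 -0.5356 -0.4613]
28.5583
```

View pics/z8.png

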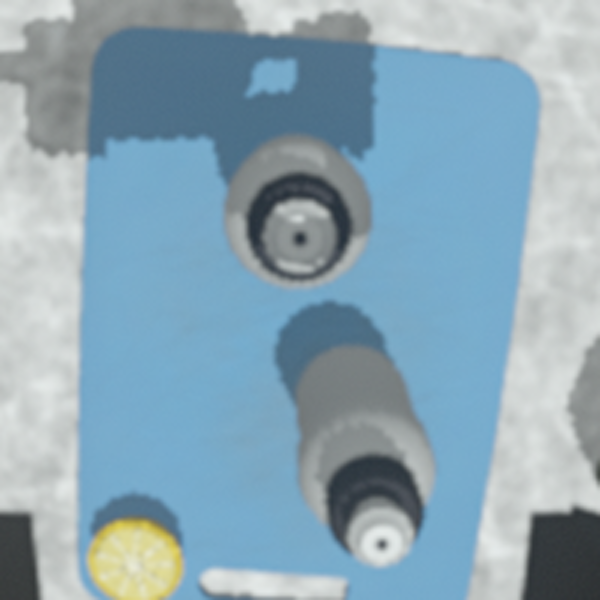

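The full bottle is standing well on the board, with its spout at about (330,139). Next I'll grip the rim and pull up.

Run:
```python
from h import *
o,d=ray(L('w8'),329.8,139.1); p=o+d*(.1915-o[2])/d[2]; print(p)
T=[p[0],p[1]]
movel(T+[.26],max_speed=.25)
print(movel(T+[.1865],max_speed=.1,threshold=10)); sleep(.15); print(current_eef_pos(),current_ft_force())
close(); print(current_grip_width()*88, current_ft_force(),current_eef_pos())
z=current_eef_pos()[2]
for dz in(.003,.006,.0095,.0103):
    movel(T+[z+dz],max_speed=.02); print(current_eef_pos(),current_ft_force(),current_grip_width()*88)
ungrasp(); sleep(.1); print(current_ft_force())
movel(T+[.26],max_speed=.2)
movel([.475,.0,.37],max_speed=.25); snap('wrist','w9')
print(current_clock())
a=cv2.imread('pics/w9.png')
cv2.imwrite('pics/z9.png',cv2.resize(a[30:230,230:430],None,fx=3,fy=3,interpolation=cv2.INTER_CUBIC))
```

```text
[0.4752 0.0952 0.1915]
False
[0.4759 0.0953 0.1875] [0.2555 0.3324 0.1534]
22.869850852174523 [-0.7802 -0.3843  0.7139] [0.475  0.0951 0.1865]
[0.4751 0.0952 0.1895] [-1.0806 -0.4921 -0.5074] 23.02263144054185
[0.4754 0.0952 0.193 ] [-0.4783 -0.614   1.1368] 23.00492907602014
[0.4753 0.0952 0.1963] [-1.0253 -0.7714  1.0428] 22.886172321556792
[0.475  0.0951 0.1965] [-0.4437 -0.249  -1.6729] 23.24735009100757
[-0.5153  0.008  -0.5594]
34.7833
```

View pics/z9.png

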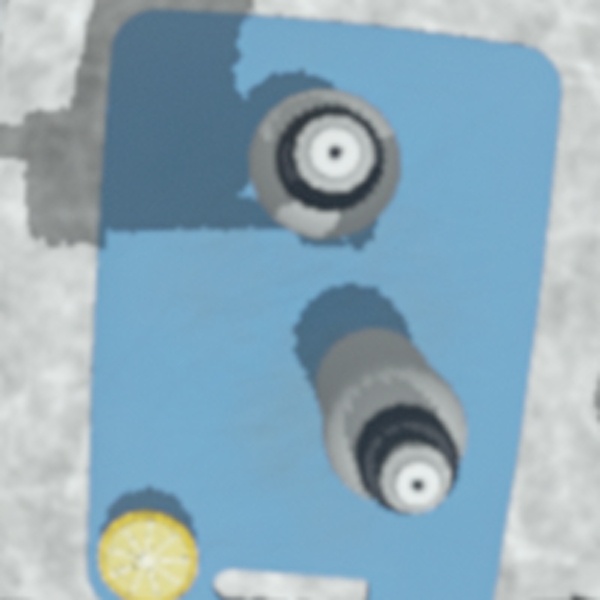

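Run:
```python
from h import *
movel([.475,.11,.37],max_speed=.25); snap('wrist','w10');snap('scene','s3')
print(current_clock())
a=cv2.imread('pics/w10.png')[130:280,250:400];b=cv2.imread('pics/w9.png')[30:180,270:420]
cv2.imwrite('pics/z10.png',np.hstack([cv2.resize(i,None,fx=2.66,fy=2.66,interpolation=cv2.INTER_CUBIC) for i in (a,b)]))
c=cv2.imread('pics/s3.png')[150:230,310:410];cv2.imwrite('pics/s3z.png',cv2.resize(c,None,fx=6,fy=6,interpolation=cv2.INTER_CUBIC))
```

```text
35.475
```

View pics/z10.png

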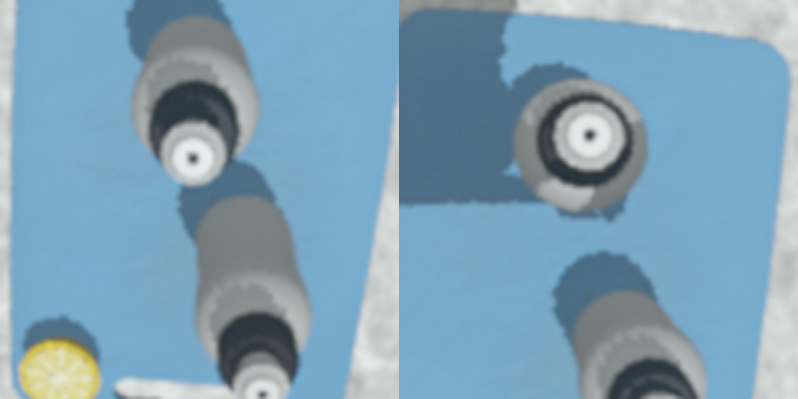

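View pics/s3z.png

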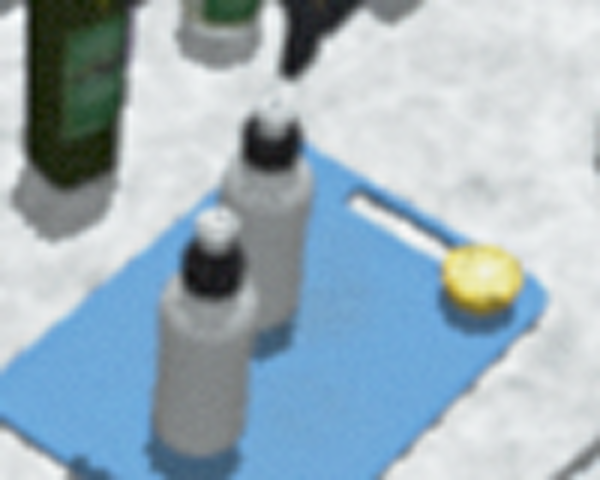

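Run:
```python
from h import *
print('full',tri([(L('w10'),322.4,189.2),(L('w9'),341.2,80.5)]));print('used',tri([(L('w10'),348.3,278),(L('w9'),368.9,191.2)]))
U=[.5243,-.0114]
movel([.475,.0,.37],max_speed=.25)
movel(U+[.30],max_speed=.2)
print(movel(U+[.157],max_speed=.15,threshold=10)); print(current_eef_pos(),current_ft_force())
close(); print(current_grip_width()*88,current_eef_pos(),current_ft_force())
movel(U+[.22],max_speed=.1); print(current_grip_width()*88,current_ft_force())
movel(U+[.395],max_speed=.2)
print(current_clock())
```

```text
full (array([0.4754, 0.095 , 0.2011]), [np.float64(0.0001498953672587332), np.float64(0.0001498953672585591)])
used (array([ 0.5242, -0.0113,  0.1916]), [np.float64(0.0001059600207404344), np.float64(0.00010596002074060828)])
False
[ 0.5252 -0.0114  0.1582] [-0.279  -0.3931 -0.5837]
36.85738176061784 [ 0.5242 -0.0114  0.1569] [-1.4408  0.01    0.2505]
36.588129792996746 [-0.1246 -0.1368 -1.7336]
40.3833
```

The full spout measures 0.2011 (open) and the used one 0.1916 (shut). Next I'll carry the used bottle into the box slot.

Run:
```python
from h import *
F=[.4980,.4065]
movel(F+[.395],max_speed=.25)
movel(F+[.17],max_speed=.15); sleep(.2)
print(movel(F+[.145],max_speed=.03,threshold=3),current_eef_pos(),current_ft_force())
ungrasp(); p=current_eef_pos()
movel([p[0],p[1],.30],max_speed=.15)
reach([.46,.25,.38],down(A0)); snap('wrist','w11'); snap('scene','s4')
movel([.46,.31,.38],max_speed=.25); snap('wrist','w12')
print(current_clock())
a=cv2.imread('pics/w11.png')[0:200,270:470];b=cv2.imread('pics/w12.png')[0:200,270:470]
cv2.imwrite('pics/z11.png',np.hstack([cv2.resize(i,None,fx=2,fy=2,interpolation=cv2.INTER_CUBIC) for i in (a,b)]))
c=cv2.imread('pics/s4.png')[150:300,230:430];cv2.imwrite('pics/s4z.png',cv2.resize(c,None,fx=4,fy=4,interpolation=cv2.INTER_CUBIC))
```

```text
True [0.4976 0.4064 0.1495] [-1.4344 -0.4721  5.0397]
48.05
```

View pics/z11.png

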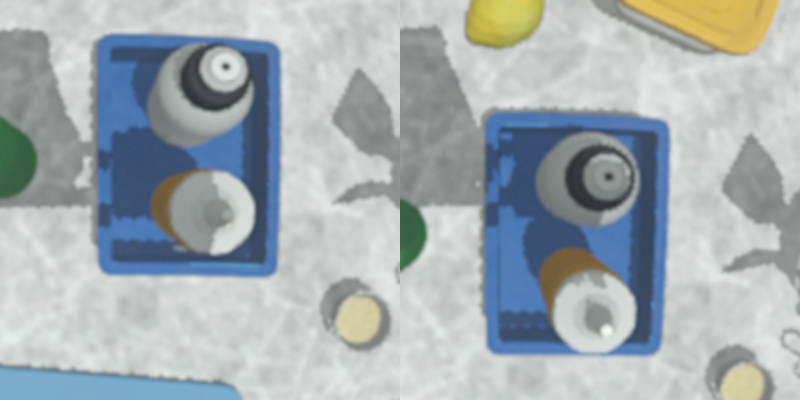

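View pics/s4z.png

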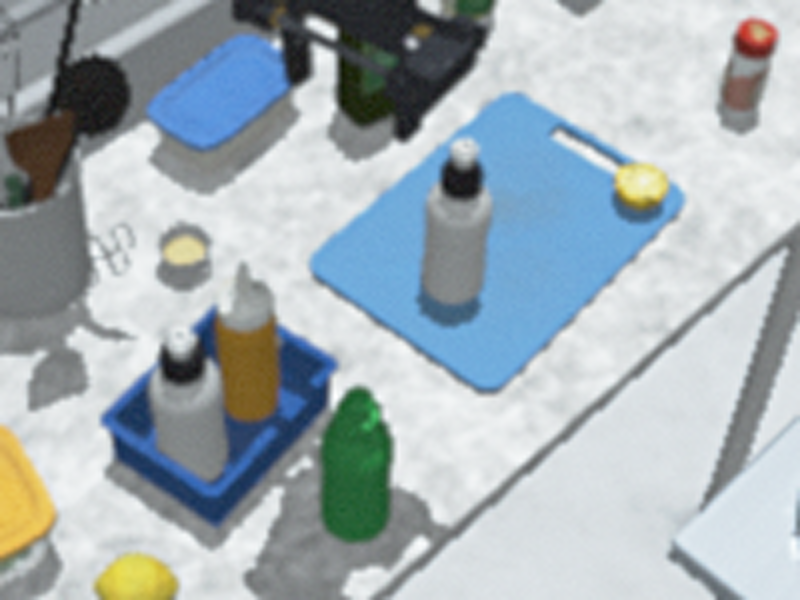

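Run:
```python
from h import *
p,e=tri([(L('w11'),382.4,33),(L('w12'),373.9,88)]);print(p,e)
y=np.radians(9.4);d=p[:2]-[.5038,.366];print('in box',d@[np.cos(y),np.sin(y)],d@[-np.sin(y),np.cos(y)])
print(current_qd(),current_ft_force(),current_clock()); close_job()
```

```text
[0.4975 0.4063 0.1841] [np.float64(1.3643407159238606e-05), np.float64(1.3643407159261762e-05)]
in box 0.00040210081208029127 0.04074462348546013
[-0.0199 -0.0219  0.0074 -0.0007  0.0015 -0.0017] [ 0.4308 -0.2825 -1.1935] 48.05
the job is handed in; nothing more can be done
```

I shut the used bottle's spout on the board, moved the full bottle from the box to the board and pulled its spout up, then stood the used bottle in the freed slot. I handed the job in at about 48 s of the 67 s allowed; no verdict is reported.

Last checks:
- **Used bottle:** its spout top was at 0.1916 m while on the board (shut). In the box it measures 0.1841 m, against 0.1835 m expected when shut. It stands 0.4 mm off the box centre in x and 41 mm in y, upright beside the sauce bottle.
- **Full bottle:** its spout top measures 0.2011 m, against 0.2015 m expected when open. It stands upright on the board at about (0.475, 0.095).
- **Other things:** the sauce bottle, lemon, spice jar and steel cup look unmoved in the pictures. The gripper was clear of everything at the end.

One disagreement: depth readings from the fixed cameras put things 3–8 mm lower in x than the wrist camera. I used the wrist values because views from four poses agreed to about 0.2 mm, and all grasps went as planned.

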